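# Push-to-read filter cartridge in the photometer

### The arm

A 6-joint arm with a two-finger parallel gripper is mounted at the origin on the work surface. World frame = base frame: x ahead of the robot, y to its left, z up, the work surface at z = 0. Lengths are in m, angles in rad, forces in N, time in s.
With the tool pointing down it reaches from about 0.35 to 1 m from the base axis. Payload 7.1 kg.
Tool frame: the origin (TCP) lies at the very end of the fingers, on their centre line; the grasp point (between the pads) lies 19 mm behind it (ctrl.grasp_offset is the z of the grasp point in the tool frame, in m); z points along the fingers, x is the direction in which the jaws open and shut, and the axes are right-handed (so a half turn about z gives the same grasp; the last joint's range is limited). The gripper opens to 85 mm and grips with 20 to 120 N. Pads are 22 mm wide; open, the fingers measure 114 mm over their backs; the gripper's body (76 mm by 85 mm) begins 54 mm behind the grasp point. The pads swing forward as they close: fully open they stand 13 mm farther back than shut.
Start: joints at [1.321, 0.423, 1.63, -0, 1.089, -0.019], TCP at [0.143, 0.608, 0.231] pointing down, gripper open.
Joint ranges: [-3, 3], [-0.9, 2.11], [0.09, 2.58], [-1.31, 4.45], [0.11, 2.69], [-2.54, 2.54]. Speed limits (rad/s): [2.39, 2.39, 3.01, 3.14, 3.14, 3.14].

### API

Orientations are given as [roll, pitch, yaw] about the fixed x, y, z axes, in that order (R = Rz(yaw) Ry(pitch) Rx(roll)).
In Python, from rig import observe, vision, ticket, spotter, ctrl gives the robot as it stands.
- The arm moves only by the tool jog_arm, never from a script. Its arguments are lists of equal length, an entry for each row: "linear": the shift along the tool's x, y, z in units of 40 mm (1.0 is 40 mm), a list of three; "rot": the turn, a rotation vector about the tool's x, y, z in units of 5 degrees (1.0 is 5 degrees), a list of three. In form: {"linear": [[x, y, z], ...], "rot": [[rx, ry, rz], ...]}. A call has 1 to 10 rows; each row is the pose to reach, as a shift and turn from the pose commanded when the call began, along the tool's axes at that moment; what a row does not reach only later rows make up. A row lasts 1/12 s, in which the tool goes at most 41.7 mm and 7.16 degrees, less where a joint would pass 70% of its speed; a pose out of reach is approached as far as the arm can. A call with a gripper value outside its range is refused whole. "hand" is the opening, from 0 (shut) to 1 (fully open), set as the call begins (left out, the last holds). The fingers move at their own pace and stop on an object; "grip_force" is the grip in N (left out, the last holds). Time passes only in rows, so rows that repeat a pose let the fingers close. It gives the time, the measured TCP pose, the force and the opening at its end, in the units of the state.
- observe(): the state, without advancing time (a new reading comes with each control period).
- vision.camera(name): name is "scene" or "top" or "wrist"; returns the picture (400x640x3 uint8, red, green, blue); there is no depth.
- vision.get_calibration(name): a dict with "fx", "fy", "cx", "cy" (pixels), "k1" (the pictures are not rectified: a ray, as slopes to the right and down, at radius r is drawn at 1 + k1 r^2 times it, then the intrinsics apply), "R" (3x3) and "t" (3): a world point X has camera coordinates R X + t. Camera axes: x right, y down, z forward; pixel columns grow to the right and rows downward; lengths in m; the calibration is good to about 2 mm. A picture is of the moment at which its call begins: read the wrist's pose just before it. get_calibration takes no time and is no camera call; for the wrist camera it gives the pose at the moment of the call.
- ticket.finish_job(): hands the job in, once; it reports no verdict.
Trained networks look in the newest picture that a camera, given by its name, has taken for a name from the list of things; names that differ only in an ending like _2 or _b are one class to them, and where a whole thing is asked for, a point or a joint stands for the part that bears it (a point fixed in the world has none). Each returns a list of dicts, best first, with "p" (0 to 1); they miss things now and then, are a little off and sometimes report something else, mostly with a low value. They report only what shows in the picture. A call takes as long as a camera call.
- spotter.find_in(camera, thing): "location" ([x, y, z] in m, in world coordinates, good to about 4 mm: the middle of the surface that is visible of it).
The state is a dict: "t": time; "qpos": joint angles; "qd": joint speeds; "effort": joint torques, N m; "tool_pos": TCP position; "ee_rot": TCP orientation; "contact_force": force on the tool from outside, world axes, zero at the start; "ft_torque": the same for the moment, N m; "finger_gap": finger opening in m.
Only numpy, scipy, OpenCV 4.12 (cv2) and the standard library are available. Lean on these libraries where they do the work, as an engineer would, in place of code of your own. Each camera call takes 0.05 s, during which the arm holds its last target.

### The job

Pull the photometer's blue guard door wide open by its handle, to a right angle or a little more, and leave it open. Then take the filter cartridge with the amber top, pass it upright and lengthwise in through the doorway, and push it against the red sprung plunger until it bears firmly on the brass stops, without ramming it. Finish with the gripper still holding it pressed against the stops (let go, the spring pushes it back out), and leave the green cartridge, beaker and bottle where they stand.

Things in the scene. Friction and masses are not known exactly. Their poses are not given: they have to be found in the camera images.
- photometer: Cream bench photometer, fixed. Its x axis points into the loading bay, away from the bay's mouth, y to its left, z up; origin at bench level under the bay. Behind the bay stands the housing: x = 50 to 200 mm, y = -150 to 150 mm, 110 mm high, with a black chimney (68 mm diameter, top 155 mm above the bench) at x = 145, y = 90 mm
- bay_deck (a point): Point on the open-topped bay's aluminium deck, 10 mm above the bench, at x = 0, y = 0 in the photometer's frame, with the same axes. The deck spans x = -60 to 55, y = -65 to 65 mm. On it two grey guide rails run along x from -55 to 50 mm, 50 mm apart inside, 8 mm thick, tops 30 mm above the bench; a cartridge slides between them
- stop_face (a point): Midpoint between the faces of the two brass hard stops, 48 mm above the bench, at x = +20, y = 0 in the photometer's frame. The stops are fixed posts of 11 mm diameter at y = +14.5 and -14.5 mm that reach 30 mm out of the housing. A cartridge fully home has its leading end face in this plane
- stops: The two fixed brass stop posts as one body; origin and axes are those of the photometer. The cartridge must end up bearing on them
- plunger (a joint): Travel of the sprung plunger along the photometer's +x, in m: 0 when fully out, 0.020 when its face is level with the stop faces. The spring pushes out (towards -x) with 3 N at 0 and 9 N at 0.020 (300 N/m)
- plunger_face (a point): Centre of the plunger's red face, 15 mm diameter, 48 mm above the bench between the stops. Fully out it stands at x = 0 in the photometer's frame, 20 mm in front of the stop faces
- door (a joint): Angle of the blue guard door, rad: 0 shut across the bay's mouth, grows as it swings towards the photometer's -x, clockwise seen from above, end of travel 1.9. It stays where it is left (light friction)
- door_hinge (a point): On the upright hinge axis, 46 mm above the bench, at x = -60, y = +60 mm in the photometer's frame. The shut door spans x = -68 to -60 mm and y = -60 to +60 mm, from 2 to 90 mm above the bench
- door_handle (a point): Grip point on the door's upright steel bar handle, 70 mm above the bench. The bar is 12 mm thick, from 28 to 92 mm above the bench, its axis 35 mm in front of the door's outer face and 95 mm from the hinge along the door; two 8 mm thick stubs join it to the door. With the door shut it is at x = -103, y = -35 mm in the photometer's frame
- amber_cartridge: Filter cartridge, dark block with an amber top and amber windows: 60 mm long (its x), 40 mm wide (its y), 75 mm high, about 0.25 kg, standing on the bench. Origin at the centre of its underside. Both ends are alike, so either may lead. Can be gripped across its 40 mm width
- green_cartridge: The same cartridge with green top and windows, to be left alone. Origin at the centre of its underside
- beaker: Glass beaker, 72 mm diameter, 95 mm high, origin at the centre of its underside; leave alone
- wash_bottle: White bottle with a red cap, 64 mm diameter, 170 mm high, origin at the centre of its underside; leave alone

How it is judged:
On the way, in this order (a step that is already met when the one before it is completed fails the run):
1. the guard door is swung wide open (value of joint door above 1.35 rad and value of joint plunger below 0.003 m), for 0.2 s.
2. the amber cartridge is pressed home against the stops (value of joint plunger above 0.0175 m and contact force between amber_cartridge and stops above 1 N and z of amber_cartridge in the frame of stop_face below -0.025 m and angle between the x axis of amber_cartridge and the x axis of photometer, either way round below 0.12 rad and angle between amber_cartridge's own z axis and vertical below 0.12 rad), for 0.2 s.
At the end, for the whole second after the job is handed in: Through the last second: door open over 1.35 rad; the amber cartridge upright and in line with the bay within 0.12 rad, underside under 23 mm above the bench, held by the fingers (over 1 N), plunger in at least 17.5 mm, over 1 N on the stops, at rest (under 10 mm/s, 0.1 rad/s) (all of step 2 and value of joint door above 1.35 rad and contact force between the fingers and amber_cartridge above 1 N and linear speed of amber_cartridge below 0.01 m/s and angular speed of amber_cartridge below 0.1 rad/s); the arm keeps its last pose, push and grip.
It fails at once if the cartridge is rammed: over 60 N on the stops (contact force between amber_cartridge and stops above 60 N).
It fails at once if the green cartridge is moved by more than 30 mm or tipped (distance of green_cartridge from where it was at the start of the episode above 0.03 m or angle between green_cartridge's own z axis and vertical above 0.5 rad).
It fails at once if the beaker is moved by more than 30 mm or tipped (distance of beaker from where it was at the start of the episode above 0.03 m or angle between beaker's own z axis and vertical above 0.5 rad).
It fails at once if the wash bottle is moved by more than 30 mm or tipped (distance of wash_bottle from where it was at the start of the episode above 0.03 m or angle between wash_bottle's own z axis and vertical above 0.5 rad).
It also fails if it takes over 64 s, if anything falls off the work surface, if the arm or the gripper's body presses on something with over 40 N, if the wrist force passes 120 N, or if a joint passes its speed limit or range.

## Working session

There is one attempt and no reset: what is moved stays moved. The work goes in short steps, Python scripts to look and compute and a tool call to move; the robot and the scene stay as the last step left them, time stands still between calls to the robot, and variables do not carry over. Pictures are saved under pics/ and viewed, and the job is handed in when it is done.

Besides the shell and the picture viewer there is one more tool, called after "Request:" by a JSON object that holds its "op" and its "data". jog_arm: Moves the arm, as the interface text tells. Its arguments: {"type":"object","properties":{"linear":{"type":"array"},"rot":{"type":"array"},"hand":{"type":"number"},"grip_force":{"type":"number"}},"required":["linear","rot"]}

```bash
mkdir -p pics; ls
python3 - <<'E'
from rig import observe, vision, ticket, spotter, ctrl
import cv2
s=observe();print(s); print(ctrl.grasp_offset)
for c in ["scene","top"]:
    im=vision.camera(c);cv2.imwrite(f"pics/{c}0.png",im[:,:,::-1])
    k=vision.get_calibration(c);print(k)
    for n in ["photometer","door","door_handle","plunger","plunger_face","stops","amber_cartridge","green_cartridge","beaker","wash_bottle"]:
        try: print(c,n,[(round(d["p"],2),[round(float(v),3) for v in d["location"]]) for d in spotter.find_in(c,n)][:3])
        except Exception as e: print(n,e)
print(observe()['t'])
E
```

```text
pics
{'t': 0.0, 'qpos': array([ 1.32101599e+00,  4.23853942e-01,  1.63071022e+00, -4.77260772e-06,
        1.08861161e+00, -1.90046741e-02]), 'qd': array([ 0.0008518 , -0.00100439,  0.00054469, -0.00038529,  0.00101571,
       -0.000285  ]), 'effort': array([-2.38065804e-03, -5.57373011e+01, -2.81732708e+01, -3.22151409e-04,
        7.65169621e-03, -2.11666332e-05]), 'tool_pos': array([0.1427978 , 0.60789015, 0.23052957]), 'ee_rot': array([-3.14156679e+00,  1.58291685e-03,  1.34002290e+00]), 'contact_force': array([-0.62167075,  1.10345207, -0.22093097]), 'ft_torque': array([ 0.04462574, -0.00180098, -0.02571788]), 'finger_gap': 0.08559945118956881}
-0.0187
{'fx': 369.084297249969, 'fy': 369.084297249969, 'cx': 316.21944174510924, 'cy': 200.91837707574402, 'k1': 0.027388500343737084, 'R': array([[ 0.8658745 ,  0.50017727,  0.0091675 ],
       [ 0.35704186, -0.60504432, -0.71164773],
       [-0.35040328,  0.6194708 , -0.70247667]]), 't': array([-0.49446696, -0.15932835,  1.14700223])}
scene photometer [(0.78, [0.71, -0.083, 0.108])]
scene door [(0.97, [0.523, -0.083, 0.056])]
scene do
[... 593 characters left out ...]
9, -0.02997308, -0.1073176 ],
       [ 0.10764529, -0.00953727, -0.99414362]]), 't': array([-0.0176654 ,  0.56358368,  1.23132606])}
top photometer [(0.66, [0.683, -0.037, 0.108]), (0.38, [0.514, -0.08, 0.089])]
top door [(0.74, [0.68, 0.331, 0.048])]
top door_handle [(0.75, [0.515, -0.078, 0.091])]
top plunger [(0.33, [0.678, 0.333, 0.049])]
top plunger_face [(0.51, [0.682, -0.042, 0.109])]
top stops [(0.62, [0.627, -0.028, 0.054])]
top amber_cartridge [(0.65, [0.478, -0.351, 0.073])]
top green_cartridge [(0.79, [0.43, 0.311, 0.071])]
top beaker [(0.79, [0.679, 0.332, 0.051])]
top wash_bottle [(0.65, [0.625, -0.03, 0.053]), (0.57, [0.702, -0.329, 0.113]), (0.39, [0.684, -0.038, 0.107])]
1.1
```

View pics/scene0.png

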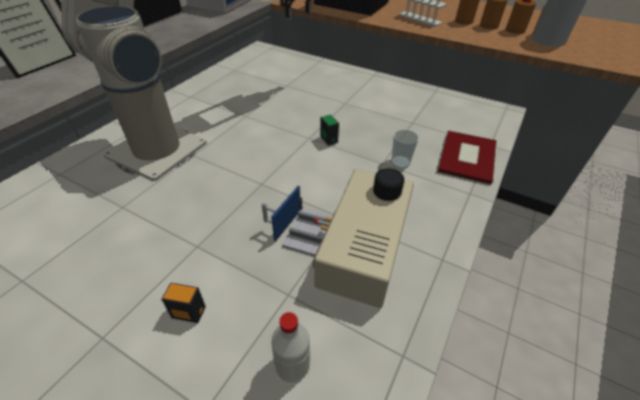

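View pics/top0.png

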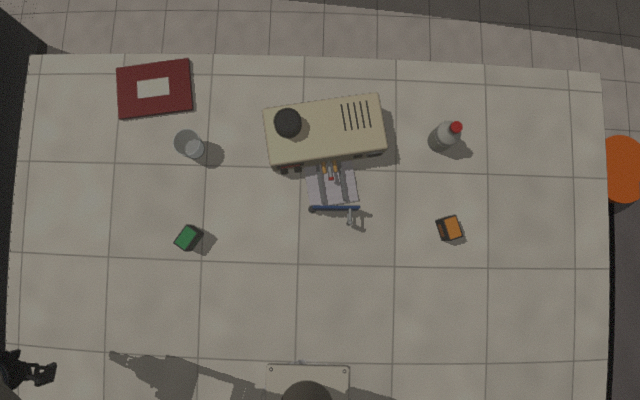

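The top view shows the photometer at (325,130), the door at (335,208) with its handle at (350,217), the amber cartridge at (450,228) and the green one at (187,238). The beaker is at (190,146) and the bottle at (445,137). I'll zoom in next.

Run:
```python
import cv2
im=cv2.imread("pics/top0.png")
a=im[85:235,250:400];cv2.imwrite("pics/tz.png",cv2.resize(a,(600,600),interpolation=cv2.INTER_CUBIC))
a=im[200:255,420:480];cv2.imwrite("pics/tza.png",cv2.resize(a,(600,550),interpolation=cv2.INTER_CUBIC))
im=cv2.imread("pics/scene0.png")
a=im[160:310,250:420];cv2.imwrite("pics/sz.png",cv2.resize(a,(680,600),interpolation=cv2.INTER_CUBIC))
```

```text
(no output)
```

View pics/tz.png

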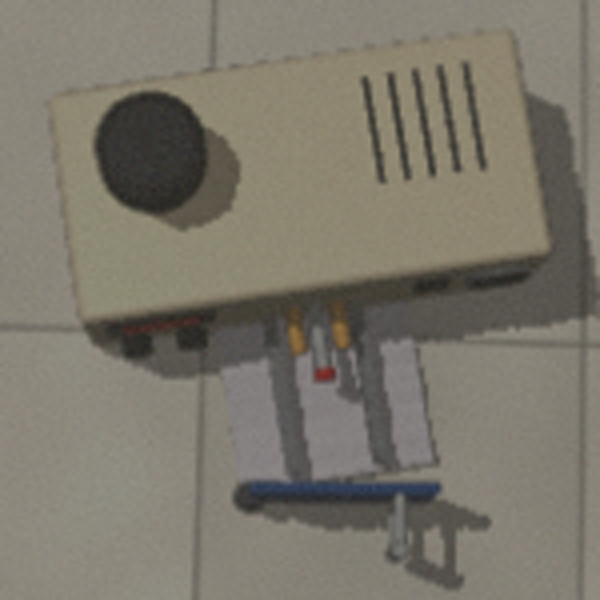

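View pics/tza.png

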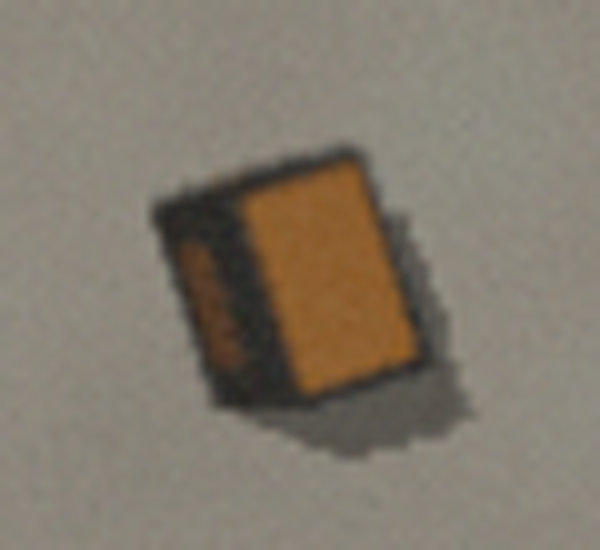

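View pics/sz.png

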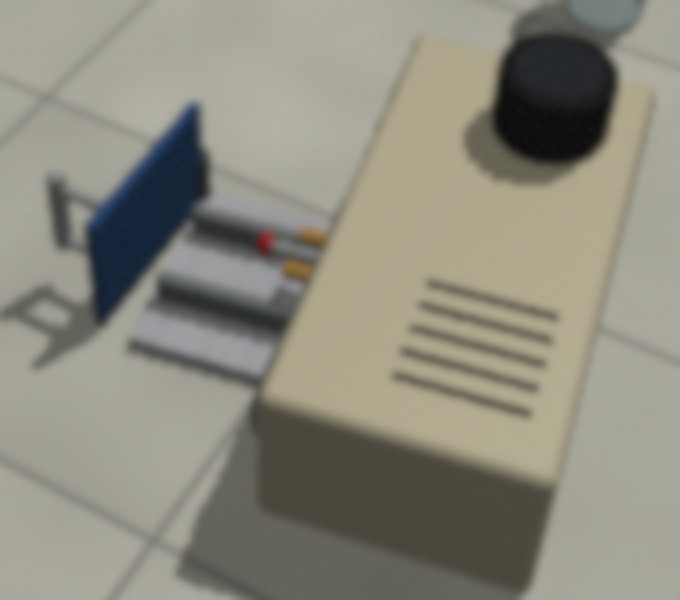

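```bash
cat > h.py <<'E'
import numpy as np, json
from scipy.optimize import least_squares
from scipy.spatial.transform import Rotation as Ro
def proj(k,X):
    X=np.atleast_2d(X); c=X@np.array(k['R']).T+np.array(k['t']); s=c[:,:2]/c[:,2:]
    r2=(s**2).sum(1,keepdims=True); s=s*(1+k['k1']*r2)
    return s*[k['fx'],k['fy']]+[k['cx'],k['cy']]
def back(k,uv,z):
    # intersect plane z
    s0=(np.array(uv,float)-[k['cx'],k['cy']])/[k['fx'],k['fy']]; s=s0.copy()
    for _ in range(20): s=s0/(1+k['k1']*(s@s))
    R=np.array(k['R']);t=np.array(k['t']); C=-R.T@t; d=R.T@np.r_[s,1]
    return C+d*(z-C[2])/d[2]
def P(p,X):
    X=np.atleast_2d(np.array(X,float)); c,s=np.cos(p[2]),np.sin(p[2])
    return np.c_[p[0]+c*X[:,0]-s*X[:,1],p[1]+s*X[:,0]+c*X[:,1],X[:,2]]
E
python3 - <<'E'
from h import *
from rig import vision
kt=vision.get_calibration("top");ks=vision.get_calibration("scene")
cz=lambda a,o,f:(np.array(a)+.5)/f-.5+np.array(o)
T=cz([(48,100),(512,31),(551,250),(80,322),(437,465)],(250,85),4)
S=cz([(653,92),(553,490),(262,400),(420,38)],(250,160),4)
XT=[(.2,.15,.11),(.2,-.15,.11),(.05,-.15,.11),(.05,.15,.11),(-.06,-.065,.01)]
def f(p): return np.r_[(proj(kt,P(p,XT))-T).ravel(),(proj(ks,P(p,XT[:4]))-S).ravel()]
def f1(p): return (proj(kt,P(p,XT))-T).ravel()
for g in (f,f1):
    r=least_squares(g,[.6,0,0.1]);print(r.x,np.round(r.fun,1))
p=least_squares(f,[.6,0,0.1]).x
def dr(a): # door outer top corner & handle tip in photometer frame
    h=np.array([-.06,.06]);ca,sa=np.cos(-a),np.sin(-a);R=np.array([[ca,-sa],[sa,ca]])
    g=lambda x,y,z:np.r_[h+R@[x,y],z]
    return [g(-.004,-.12,.09),g(-.043,-.095,.092),g(-.004,0,.09)]
q=cz([(440,490),(400,552),(248,492)],(250,85),4)
r=least_squares(lambda a:(proj(kt,P(p,dr(a[0])))-q).ravel(),[.1]);print("door",r.x,r.fun)
c=cz([(240,200),(355,160),(420,360),(305,395)],(420,200),10)
w=np.array([back(kt,u,.075) for u in c]);print("amber",w.mean(0),[np.linalg.norm(w[i]-w[i-1]) for i in range(4)])
d=w[1]-w[2];d2=w[0]-w[3];print(np.arctan2(d[1],d[0]),np.arctan2(d2[1],d2[0]))
print("amber in phot",np.linalg.inv(np.array([[np.cos(p[2]),-np.sin(p[2])],[np.sin(p[2]),np.cos(p[2])]]))@(w.mean(0)[:2]-p[:2]))
for n,X in dict(face=(0,0,.048),stop=(.02,0,.048),handle=(-.103,-.035,.07)).items():print(n,P(p,X))
print("handle now",P(p,[dr(r.x[0])[1]]))
E
```

```text
[ 0.59309776 -0.0485939   0.18494229] [-0.6 -1.7  0.5 -1.7  1.2  0.8 -0.   0.9 -0.7 -0.9  1.  -1.5  1.   0.1
 -2.5  0.1 -1.2 -1.7]
[ 0.59182209 -0.04854921  0.18654259] [-0.7 -1.1  0.3 -1.3  1.1  1.2 -0.1  1.5 -0.7 -0.4]
door [0.17329853] [ 0.68926495  0.19604146  0.63542838  0.11136986  0.68060217 -1.150261  ]
amber [ 0.47682002 -0.36042732  0.075     ] [np.float64(0.05222586789737522), np.float64(0.032105607110703156), np.float64(0.05359590017596494), np.float64(0.031632026092399936)]
0.32737798426110637 0.33642810527944983
amber in phot [-0.17163782 -0.28513339]
face [[ 0.59309776 -0.0485939   0.048     ]]
stop [[ 0.61275669 -0.04491611  0.048     ]]
handle [[ 0.49829037 -0.1019377   0.07      ]]
handle now [[ 0.4811966  -0.09614471  0.092     ]]
```

```bash
cat >> h.py <<'E'
def down(yaw): return Ro.from_euler('z',yaw)*Ro.from_euler('x',np.pi)
def togo(s,pos,yaw):
    R0=Ro.from_euler('xyz',s['ee_rot'])
    d=R0.inv().apply(np.array(pos)-s['tool_pos'])/.04
    r=(R0.inv()*down(yaw)).as_rotvec(degrees=True)/5
    return np.round(d,3),np.round(r,3)
PH=[.5931,-.0486,.185]
def handle(p,a,z,off=(-.043,-.095)):
    h=np.array([-.06,.06]);ca,sa=np.cos(-a),np.sin(-a);R=np.array([[ca,-sa],[sa,ca]])
    return P(p,[np.r_[h+R@off,z]])[0]
E
python3 - <<'E'
from h import *
from rig import observe
s=observe()
h=handle(PH,.173,.2);print(h)
print(togo(s,h,1.583))
E
```

```text
[ 0.4812301  -0.09616976  0.2       ]
(array([-15.213,  12.262,   0.783]), array([-0.   , -0.   , -2.785]))
```

Request:
{"op": "jog_arm", "data": {"linear": [[-15.2,12.3,0.5],[-15.2,12.3,0.5],[-15.2,12.3,0.5],[-15.2,12.3,0.5],[-15.2,12.3,0.5],[-15.2,12.3,0.5],[-15.2,12.3,0.5],[-15.2,12.3,0.5],[-15.2,12.3,0.5],[-15.2,12.3,0.5]], "rot": [[0,0,-2.8],[0,0,-2.8],[0,0,-2.8],[0,0,-2.8],[0,0,-2.8],[0,0,-2.8],[0,0,-2.8],[0,0,-2.8],[0,0,-2.8],[0,0,-2.8]], "hand": 1}}

```text
t: 1.93
tool_pos: [0.3244, 0.2316, 0.221]
ee_rot: [3.141, -0.001, 1.585]
contact_force: [1.4, 1.1, -0.5]
finger_gap: 0.0854
```

Run:
```python
from h import *
from rig import observe
s=observe();print(s['tool_pos'],s['ee_rot'],s['t'])
print(togo(s,handle(PH,.173,.2),1.583))
```

```text
[0.32437949 0.23158703 0.2209605 ] [ 3.14073853e+00 -5.28110900e-04  1.58498657e+00] 1.9333
(array([-8.249,  3.804,  0.523]), array([ 0.01 , -0.006,  0.023]))
```

Request:
{"op": "jog_arm", "data": {"linear": [[-8.2,3.8,0.5],[-8.2,3.8,0.5],[-8.2,3.8,0.5],[-8.2,3.8,0.5],[-8.2,3.8,0.5],[-8.2,3.8,0.5],[-8.2,3.8,0.5],[-8.2,3.8,0.5],[-8.2,3.8,0.5],[-8.2,3.8,0.5]], "rot": [[0,0,0],[0,0,0],[0,0,0],[0,0,0],[0,0,0],[0,0,0],[0,0,0],[0,0,0],[0,0,0],[0,0,0]]}}

```text
t: 2.77
tool_pos: [0.4831, -0.0971, 0.2009]
ee_rot: [3.139, 0.002, 1.58]
contact_force: [-0.6, -0.5, -0.5]
finger_gap: 0.0854
```

Run:
```python
from h import *
from rig import observe,vision,spotter
import cv2
s=observe();print(s['tool_pos'],s['ee_rot'],s['t'])
k=vision.get_calibration("wrist");im=vision.camera("wrist");cv2.imwrite("pics/w1.png",im[:,:,::-1]);print(k)
k={a:np.array(b).tolist() for a,b in k.items()};json.dump(k,open("w1.json","w"))
for n in["door_handle","door","plunger_face","plunger","stops"]:print(n,[(round(d["p"],2),np.round(d["location"],3)) for d in spotter.find_in("wrist",n)][:2])
```

```text
[ 0.48314465 -0.09711594  0.20090483] [3.13872662e+00 1.60256281e-03 1.58045987e+00] 2.7667
{'fx': 330.26827242342864, 'fy': 330.26827242342864, 'cx': 317.8218121093764, 'cy': 203.36822400887186, 'k1': -0.05476235612913202, 'R': array([[-0.01017287,  0.99994714, -0.00149166],
       [ 0.94499716,  0.01010152,  0.32692252],
       [ 0.32692031,  0.00191613, -0.94504997]]), 't': array([ 0.10194306, -0.48795636,  0.19426356])}
door_handle [(0.67, array([ 0.512, -0.06 ,  0.071]))]
door [(0.87, array([ 0.515, -0.066,  0.065]))]
plunger_face [(0.97, array([ 0.609, -0.048,  0.055])), (0.18, array([ 0.516, -0.064,  0.071]))]
plunger [(0.57, array([ 0.608, -0.043,  0.056]))]
stops [(0.67, array([ 0.625, -0.034,  0.054])), (0.63, array([ 0.682, -0.339,  0.013]))]
```

View pics/w1.png

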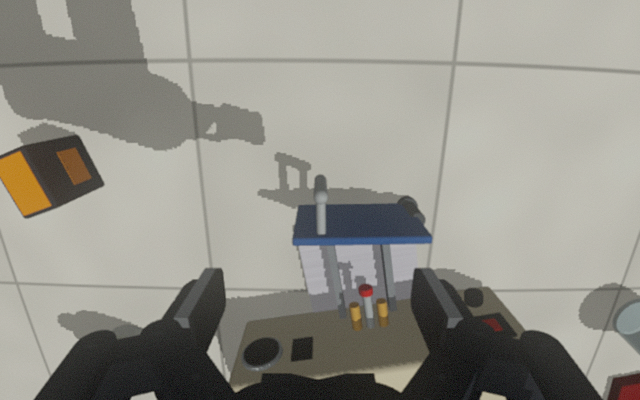

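The wrist view shows the handle top at (320,182), the door top edge from (295,240) to (430,240), the red plunger face at (366,290) and the brass posts at (355,312) and (382,307).

Run:
```python
import cv2
im=cv2.imread("pics/w1.png")
a=im[165:345,270:450];cv2.imwrite("pics/wz.png",cv2.resize(a,(600,600),interpolation=cv2.INTER_CUBIC))
```

```text
(no output)
```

View pics/wz.png

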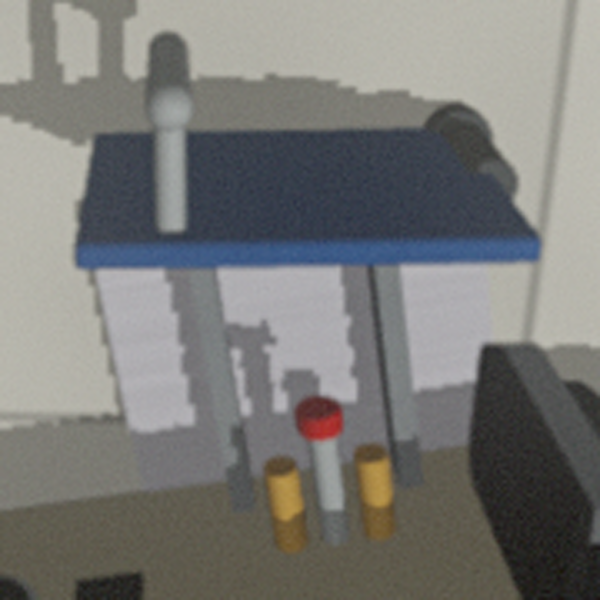

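Run:
```python
from h import *
k=json.load(open("w1.json"))
from rig import vision
kt=vision.get_calibration("top");ks=vision.get_calibration("scene")
cz=lambda a,o,f:(np.array(a)+.5)/f-.5+np.array(o)
W=cz([(172,104),(77,244),(538,238),(77,266),(540,260),(283,468),(372,455),(321,416)],(270,165),10/3)
T=cz([(48,100),(512,31),(551,250),(80,322),(437,465)],(250,85),4)
S=cz([(653,92),(553,490),(262,400),(420,38)],(250,160),4)
XT=[(.2,.15,.11),(.2,-.15,.11),(.05,-.15,.11),(.05,.15,.11),(-.06,-.065,.01)]
def fw(q):
    p=q[:3];a=q[3]
    X=[handle(p,a,.092),handle(p,a,.09,(-.008,-.12)),handle(p,a,.09,(-.008,0)),handle(p,a,.09,(0,-.12)),handle(p,a,.09,(0,0))]+list(P(p,[(.02,-.0145,.048),(.02,.0145,.048),(0,0,.048)]))
    return (proj(k,X)-W).ravel()
def fa(q): return np.r_[fw(q),(proj(kt,P(q[:3],XT))-T).ravel(),(proj(ks,P(q[:3],XT[:4]))-S).ravel()]
r=least_squares(fw,[.593,-.049,.185,.17]);print(r.x,np.round(r.fun,1))
r=least_squares(fa,[.593,-.049,.185,.17],loss='soft_l1');print(r.x,np.round(r.fun,1)[:16])
p=r.x[:3];print(handle(p,r.x[3],.07),handle(least_squares(fw,[.593,-.049,.185,.17]).x[:3],r.x[3],.07), back(k,W[0],.092))
```

```text
[ 0.59297217 -0.04584247  0.19907957  0.18702835] [-0.3  1.5 -1.6 -1.6  2.1 -0.2 -1.3  0.4  0.4  1.7  0.3  0.3  0.6 -0.2
 -0.2 -2. ]
[ 0.59250312 -0.04675611  0.18165354  0.17293723] [ 0.3  1.5 -1.2 -1.7  2.5  0.2 -0.9  0.3  0.8  2.1 -0.9 -0.2 -0.5 -0.3
 -1.  -2.4]
[ 0.48048065 -0.09395388  0.07      ] [ 0.48178913 -0.09498509  0.07      ] [ 0.47918223 -0.09419788  0.092     ]
```

```bash
sed -i 's/^PH=.*/PH=[.5927,-.0465,.183]/' h.py
python3 - <<'E'
from h import *
from rig import observe
s=observe()
print(togo(s,handle(PH,.175,.052),1.579))
E
```

```text
(array([-0.055,  0.018,  3.718]), array([-0.003, -0.002,  0.077]))
```

Request:
{"op": "jog_arm", "data": {"linear": [[0,0,1],[0,0,2],[0,0,2.9],[0,0,3.5],[0,0,3.7],[0,0,3.7],[0,0,3.7]], "rot": [[0,0,0],[0,0,0],[0,0,0],[0,0,0],[0,0,0],[0,0,0],[0,0,0]]}}

```text
t: 3.65
tool_pos: [0.4807, -0.0922, 0.0533]
ee_rot: [3.141, 0.0, 1.585]
contact_force: [0.2, 0.0, 0.0]
finger_gap: 0.0856
```

Run:
```python
from h import *
from rig import observe,vision
import cv2
s=observe();print(s['tool_pos'],s['ee_rot'],s['t'],s['contact_force'])
im=vision.camera("wrist");cv2.imwrite("pics/w2.png",im[:,:,::-1])
```

```text
[ 0.48074122 -0.09217268  0.05333063] [3.14133512e+00 4.21284469e-05 1.58532986e+00] 3.65 [0.16246097 0.04191955 0.03563556]
```

View pics/w2.png

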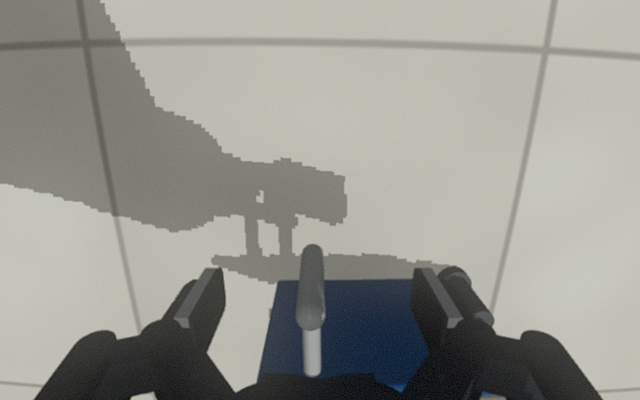

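The bar top at (311,317) sits between the pads, at (213,290) and (425,290), so I'll close on it.

Request:
{"op": "jog_arm", "data": {"linear": [[-0.05,0,0],[-0.05,0,0],[-0.05,0,0],[-0.05,0,0],[-0.05,0,0],[-0.05,0,0],[-0.05,0,0],[-0.05,0,0],[-0.05,0,0],[-0.05,0,0]], "rot": [[0,0,0],[0,0,0],[0,0,0],[0,0,0],[0,0,0],[0,0,0],[0,0,0],[0,0,0],[0,0,0],[0,0,0]], "hand": 0, "grip_force": 30}}

```text
t: 4.53
tool_pos: [0.4804, -0.0952, 0.053]
ee_rot: [3.141, 0.001, 1.584]
contact_force: [-2.1, -5.5, 5.1]
finger_gap: 0.0111
```

Run:
```python
from h import *
from rig import observe,vision
s=observe();print(s['tool_pos'],s['ee_rot'],s['t'],s['contact_force'],s['finger_gap'])
# arc: start from current pose, rotate about hinge
hinge=P(PH,[(-.06,.06,0)])[0];print(hinge, np.linalg.norm((s['tool_pos']-hinge)[:2]))
R0=Ro.from_euler('xyz',s['ee_rot'])
for d in np.arange(.1,1.46,.09):
    Rz=Ro.from_euler('z',-d); pos=hinge+Rz.apply(s['tool_pos']-hinge)
    print(round(d,2),np.round(R0.inv().apply(pos-s['tool_pos'])/.04,2),round(np.degrees(d)/5,2),np.round(pos,3))
```

```text
[ 0.48041997 -0.09518301  0.05297167] [3.14145209e+00 6.26071886e-04 1.58440018e+00] 4.5333 [-2.13565372 -5.49303291  5.05706019] 0.011113047730048224
[0.52278305 0.00157931 0.        ] 0.10562943564869166
0.1 [ 0.12 -0.23 -0.  ] 1.15 [ 0.471 -0.09   0.053]
0.19 [ 0.25 -0.43 -0.  ] 2.18 [ 0.463 -0.085  0.053]
0.28 [ 0.4  -0.62 -0.  ] 3.21 [ 0.455 -0.08   0.053]
0.37 [ 0.56 -0.8  -0.  ] 4.24 [ 0.448 -0.073  0.053]
0.46 [ 0.73 -0.95 -0.  ] 5.27 [ 0.442 -0.066  0.053]
0.55 [ 0.93 -1.1  -0.  ] 6.3 [ 0.436 -0.059  0.053]
0.64 [ 1.13 -1.22 -0.  ] 7.33 [ 0.431 -0.051  0.053]
0.73 [ 1.34 -1.33 -0.  ] 8.37 [ 0.427 -0.042  0.053]
0.82 [ 1.56 -1.41 -0.  ] 9.4 [ 0.423 -0.033  0.053]
0.91 [ 1.79 -1.48 -0.  ] 10.43 [ 0.42  -0.024  0.053]
1.0 [ 2.02 -1.52 -0.  ] 11.46 [ 0.418 -0.015  0.053]
1.09 [ 2.26 -1.54 -0.  ] 12.49 [ 0.417 -0.006  0.053]
1.18 [ 2.5  -1.55 -0.  ] 13.52 [0.417 0.004 0.053]
1.27 [ 2.73 -1.53 -0.  ] 14.55 [0.418 0.013 0.053]
1.36 [ 2.97 -1.49 -0.  ] 15.58 [0.419 0.023 0.053]
1.45 [ 3.2  -1.43 -0.  ] 16.62 [0.422 0.032 0.053]
```

Request:
{"op": "jog_arm", "data": {"linear": [[0.06,-0.12,0],[0.12,-0.23,0],[0.25,-0.43,0],[0.4,-0.62,0],[0.56,-0.8,0],[0.73,-0.95,0],[0.73,-0.95,0]], "rot": [[0,0,0.57],[0,0,1.15],[0,0,2.18],[0,0,3.21],[0,0,4.24],[0,0,5.27],[0,0,5.27]]}}

```text
t: 5.12
tool_pos: [0.4412, -0.0653, 0.0529]
ee_rot: [-3.141, -0.0, 1.12]
contact_force: [-1.9, -3.4, 5.0]
finger_gap: 0.0108
```

Run:
```python
from h import *
from rig import observe,vision
s=observe();print(s['tool_pos'],s['ee_rot'],s['t'],s['contact_force'],s['finger_gap'])
hinge=P(PH,[(-.06,.06,0)])[0];print(hinge, np.linalg.norm((s['tool_pos']-hinge)[:2]))
R0=Ro.from_euler('xyz',s['ee_rot'])
for d in np.arange(.1,1.06,.1):
    Rz=Ro.from_euler('z',-d); pos=hinge+Rz.apply(s['tool_pos']-hinge)
    print(round(d,2),np.round(R0.inv().apply(pos-s['tool_pos'])/.04,2),round(np.degrees(d)/5,2),np.round(pos,3))
```

```text
[ 0.44118553 -0.06529808  0.05294136] [-3.14128688e+00 -9.57691118e-05  1.12003181e+00] 5.1167 [-1.85535827 -3.41201255  5.00098911] 0.010824710743030078
[0.52278305 0.00157931 0.        ] 0.10550232780058874
0.1 [ 0.12 -0.23  0.  ] 1.15 [ 0.435 -0.057  0.053]
0.2 [ 0.27 -0.45  0.  ] 2.29 [ 0.43  -0.048  0.053]
0.3 [ 0.43 -0.66  0.  ] 3.44 [ 0.425 -0.038  0.053]
0.4 [ 0.62 -0.84  0.  ] 4.58 [ 0.422 -0.028  0.053]
0.5 [ 0.82 -1.01  0.  ] 5.73 [ 0.419 -0.018  0.053]
0.6 [ 1.04 -1.16  0.  ] 6.88 [ 0.418 -0.008  0.053]
0.7 [ 1.28 -1.28  0.  ] 8.02 [0.417 0.003 0.053]
0.8 [ 1.52 -1.38  0.  ] 9.17 [0.418 0.014 0.053]
0.9 [ 1.77 -1.46  0.  ] 10.31 [0.42  0.024 0.053]
1.0 [ 2.03 -1.5   0.  ] 11.46 [0.422 0.034 0.053]
```

Request:
{"op": "jog_arm", "data": {"linear": [[0.12,-0.23,0],[0.27,-0.45,0],[0.43,-0.66,0],[0.62,-0.84,0],[0.82,-1.01,0],[1.04,-1.16,0],[1.28,-1.28,0],[1.52,-1.38,0],[1.77,-1.46,0],[2.03,-1.5,0]], "rot": [[0,0,1.15],[0,0,2.29],[0,0,3.44],[0,0,4.58],[0,0,5.73],[0,0,6.88],[0,0,8.02],[0,0,9.17],[0,0,10.31],[0,0,11.46]]}}

```text
t: 5.95
tool_pos: [0.423, 0.0337, 0.0529]
ee_rot: [3.142, -0.0, 0.12]
contact_force: [-0.8, -2.3, 5.1]
finger_gap: 0.0111
```

Request:
{"op": "jog_arm", "data": {"linear": [[0,0,0],[0,0,0],[0,0,0],[0,0,0],[0,0,0]], "rot": [[0,0,0],[0,0,0],[0,0,0],[0,0,0],[0,0,0]], "hand": 1}}

```text
t: 6.37
tool_pos: [0.4227, 0.0328, 0.0526]
ee_rot: [-3.142, 0.0, 0.125]
contact_force: [-0.4, 0.8, -0.1]
finger_gap: 0.071
```

Run:
```python
from h import *
from rig import observe,vision
import cv2
s=observe();print(s['tool_pos'],s['ee_rot'],s['t'],s['contact_force'],s['finger_gap'])
im=vision.camera("wrist");cv2.imwrite("pics/w3.png",im[:,:,::-1])
im=vision.camera("scene");cv2.imwrite("pics/s3.png",im[:,:,::-1])
```

```text
[0.42267559 0.03277946 0.05255685] [-3.14154074e+00  4.59046348e-04  1.25054831e-01] 6.3667 [-0.42474536  0.75015613 -0.08168224] 0.07099214887079083
```

View pics/w3.png

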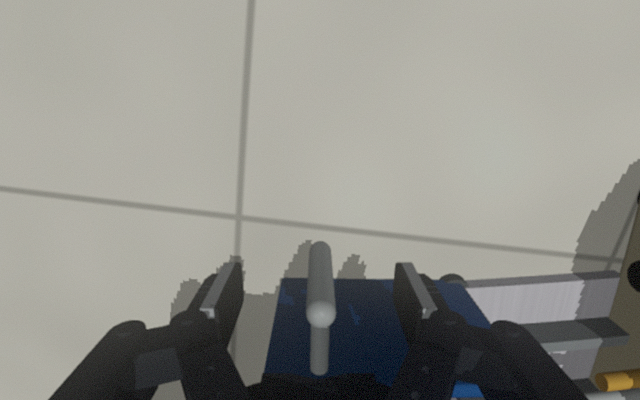

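View pics/s3.png

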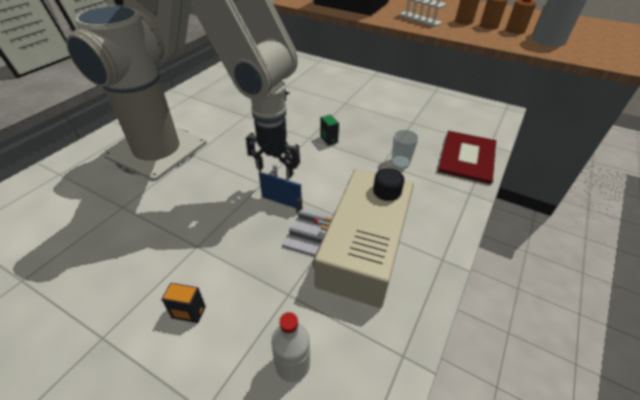

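The door is wide open, lying along the bay axis, and its handle at (320,300) is free of the pads. Next I rise and go over to the cartridge.

Request:
{"op": "jog_arm", "data": {"linear": [[0,0,-0.5],[0,0,-1.4],[0,0,-2.4],[0,0,-3.4],[0,0,-4],[0,0,-4]], "rot": [[0,0,0],[0,0,0],[0,0,0],[0,0,0],[0,0,0],[0,0,0]]}}

```text
t: 6.97
tool_pos: [0.426, 0.0332, 0.2176]
ee_rot: [3.141, -0.01, 0.125]
contact_force: [1.3, -0.4, 0.9]
finger_gap: 0.0853
```

Run:
```python
from h import *
from rig import observe
s=observe();print(s['tool_pos'])
print(togo(s,[.477,-.36,.2],-1.24))
```

```text
[0.42601623 0.0331515  0.21761663]
(array([0.039, 9.911, 0.448]), array([-0.068, -0.098, 15.637]))
```

Request:
{"op": "jog_arm", "data": {"linear": [[0,9.9,0.4],[0,9.9,0.4],[0,9.9,0.4],[0,9.9,0.4],[0,9.9,0.4],[0,9.9,0.4],[0,9.9,0.4],[0,9.9,0.4],[0,9.9,0.4],[0,9.9,0.4]], "rot": [[0,0,15.6],[0,0,15.6],[0,0,15.6],[0,0,15.6],[0,0,15.6],[0,0,15.6],[0,0,15.6],[0,0,15.6],[0,0,15.6],[0,0,15.6]]}}

```text
t: 7.8
tool_pos: [0.4718, -0.3641, 0.1956]
ee_rot: [3.141, -0.001, -1.134]
contact_force: [-0.2, -0.2, 0.2]
finger_gap: 0.0851
```

Run:
```python
from h import *
from rig import observe
s=observe();print(s['tool_pos'])
print(togo(s,[.477,-.36,.2],-1.24))
```

```text
[ 0.4717877  -0.36412957  0.19560346]
(array([-0.038, -0.162, -0.11 ]), array([ 0.002, -0.011,  1.219]))
```

Request:
{"op": "jog_arm", "data": {"linear": [[-0.04,-0.16,-0.1],[-0.04,-0.16,-0.1],[-0.04,-0.16,-0.1],[-0.04,-0.16,-0.1]], "rot": [[0,0,1.2],[0,0,1.2],[0,0,1.2],[0,0,1.2]]}}

```text
t: 8.13
tool_pos: [0.4765, -0.3547, 0.1999]
ee_rot: [3.141, 0.001, -1.226]
contact_force: [0.6, -0.5, 0.4]
finger_gap: 0.0855
```

Run:
```python
from h import *
from rig import observe,vision
import cv2
s=observe();print(s['tool_pos'],s['ee_rot'],s['t'])
k=vision.get_calibration("wrist");im=vision.camera("wrist");cv2.imwrite("pics/w4.png",im[:,:,::-1])
k={a:np.array(b).tolist() for a,b in k.items()};json.dump(k,open("w4.json","w"))
kt=vision.get_calibration("top");im=vision.camera("top");cv2.imwrite("pics/t4.png",im[:,:,::-1])
```

```text
[ 0.4765188  -0.3547364   0.19991736] [ 3.14076707e+00  1.28008171e-03 -1.22638929e+00] 8.1333
```

View pics/w4.png

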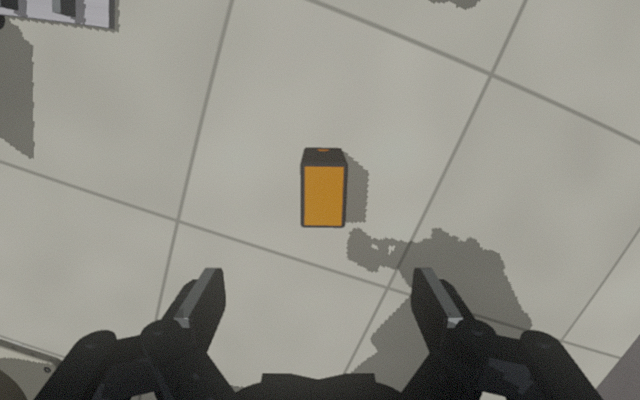

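View pics/t4.png

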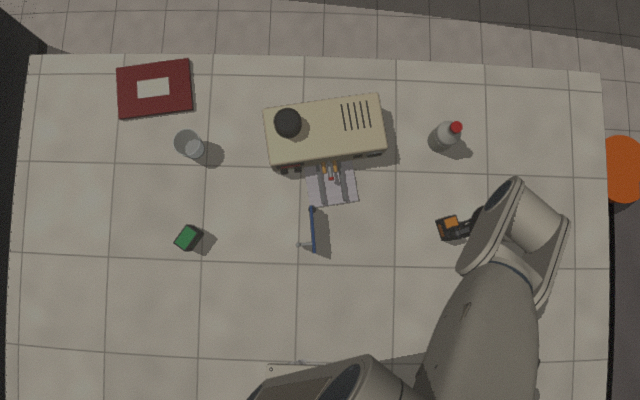

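The wrist view shows the amber top from (302,166) to (346,227), square to the jaws.

Run:
```python
from h import *
from rig import observe
k=json.load(open("w4.json"))
import cv2
im=cv2.imread("pics/w4.png").astype(int)
m=((im[:,:,2]>140)&(im[:,:,0]<60)).astype(np.uint8); m[:163]=0
cs=max(cv2.findContours(m,0,2)[0],key=cv2.contourArea)
pts=cv2.boxPoints(cv2.minAreaRect(cs));hull=cv2.convexHull(cs)[:,0,:]
w=np.array([back(k,u,.075) for u in hull])[:,:2]
(c,sz,ang)=cv2.minAreaRect(((w-[.477,-.36])*1000).astype(np.float32));print(pts,c,sz,ang)
C=np.array([.477,-.36])+np.array(c)/1000
s=observe();print(C)
for yaw in(-1.226,-1.24):print(yaw,togo(s,[*C,.03],yaw))
```

```text
[[305. 167.]
 [342. 167.]
 [342. 225.]
 [305. 225.]] (-1.4155769348144531, 0.39491844177246094) (51.90504455566406, 31.47775650024414) 19.044748306274414
[ 0.47558442 -0.35960508]
-1.226 (array([0.108, 0.069, 4.259]), array([ 0.005,  0.007, -0.015]))
-1.24 (array([0.108, 0.069, 4.259]), array([0.005, 0.007, 0.146]))
```

Request:
{"op": "jog_arm", "data": {"linear": [[0.1,0.07,0.9],[0.1,0.07,1.8],[0.1,0.07,2.7],[0.1,0.07,3.5],[0.1,0.07,4],[0.1,0.07,4.25],[0.1,0.07,4.25],[0.1,0.07,4.25]], "rot": [[0,0,0.14],[0,0,0.14],[0,0,0.14],[0,0,0.14],[0,0,0.14],[0,0,0.14],[0,0,0.14],[0,0,0.14]]}}

```text
t: 8.9
tool_pos: [0.4762, -0.3601, 0.0311]
ee_rot: [-3.142, -0.0, -1.241]
contact_force: [0.1, -0.4, -0.2]
finger_gap: 0.0853
```

Request:
{"op": "jog_arm", "data": {"linear": [[0,0,0],[0,0,0],[0,0,0],[0,0,0],[0,0,0],[0,0,0],[0,0,0],[0,0,0]], "rot": [[0,0,0],[0,0,0],[0,0,0],[0,0,0],[0,0,0],[0,0,0],[0,0,0],[0,0,0]], "hand": 0, "grip_force": 60}}

```text
t: 9.57
tool_pos: [0.4765, -0.3607, 0.032]
ee_rot: [-3.141, -0.001, -1.243]
contact_force: [-0.9, 1.0, 8.2]
finger_gap: 0.0395
```

Run:
```python
from h import *
from rig import observe,vision
import cv2
s=observe();print(s['tool_pos'],s['ee_rot'],s['t'],s['contact_force'])
k=vision.get_calibration("wrist");im=vision.camera("wrist");cv2.imwrite("pics/w5.png",im[:,:,::-1])
k={a:np.array(b).tolist() for a,b in k.items()};json.dump(k,open("w5.json","w"))
```

```text
[ 0.47646561 -0.36069349  0.0320173 ] [-3.14054803e+00 -1.49249620e-03 -1.24252854e+00] 9.5667 [-0.88228016  0.97010431  8.18358669]
```

View pics/w5.png

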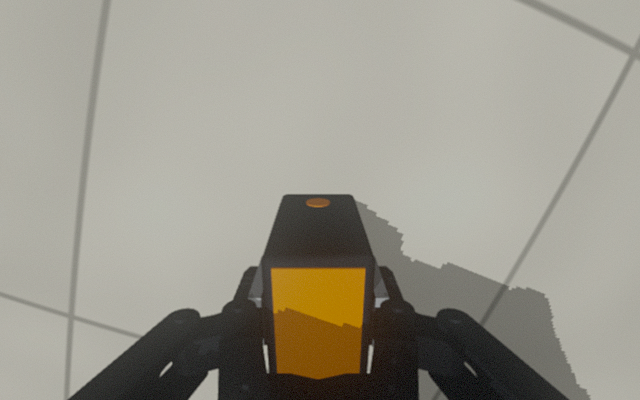

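The cartridge is gripped squarely between the pads, with its top at (318,320), so I lift.

Request:
{"op": "jog_arm", "data": {"linear": [[0,0,-0.3],[0,0,-0.9],[0,0,-1.6],[0,0,-2.2],[0,0,-2.5],[0,0,-2.5]], "rot": [[0,0,0],[0,0,0],[0,0,0],[0,0,0],[0,0,0],[0,0,0]]}}

```text
t: 10.12
tool_pos: [0.4773, -0.3614, 0.134]
ee_rot: [-3.139, -0.005, -1.243]
contact_force: [1.3, 0.1, -2.4]
finger_gap: 0.039
```

Run:
```python
from h import *
from rig import observe
s=observe();print(s['tool_pos'],s['contact_force'],s['finger_gap'])
print(togo(s,P(PH,[(-.16,0,.13)])[0],PH[2]-np.pi/2))
```

```text
[ 0.47730585 -0.36142686  0.13401438] [ 1.26122404  0.12822501 -2.38050612] 0.039000963904597764
(array([-7.102, -1.311,  0.071]), array([-0.039, -0.051,  1.664]))
```

Request:
{"op": "jog_arm", "data": {"linear": [[-0.4,-0.1,0],[-1.2,-0.2,0],[-2.1,-0.4,0],[-3.0,-0.6,0],[-3.9,-0.7,0],[-4.8,-0.9,0],[-5.7,-1.1,0],[-6.5,-1.2,0],[-7,-1.3,0],[-7.1,-1.3,0]], "rot": [[0,0,0.2],[0,0,0.4],[0,0,0.6],[0,0,0.8],[0,0,1],[0,0,1.2],[0,0,1.4],[0,0,1.6],[0,0,1.66],[0,0,1.66]]}}

```text
t: 10.95
tool_pos: [0.4312, -0.0717, 0.1295]
ee_rot: [3.138, 0.002, -1.385]
contact_force: [-0.4, 0.1, -1.6]
finger_gap: 0.0395
```

Run:
```python
from h import *
from rig import observe,vision,spotter
import cv2
s=observe();print(s['tool_pos'],s['ee_rot'],s['t'],s['contact_force'],s['finger_gap'])
for c in["wrist","scene","top"]:
    k=vision.get_calibration(c);im=vision.camera(c);cv2.imwrite(f"pics/{c}6.png",im[:,:,::-1])
    k={a:np.array(b).tolist() for a,b in k.items()};json.dump(k,open(c+"6.json","w"))
print(togo(s,P(PH,[(-.16,0,.048)])[0],PH[2]-np.pi/2))
im=cv2.imread("pics/top6.png");cv2.imwrite("pics/tz6.png",cv2.resize(im[150:260,280:400],None,fx=5,fy=5,interpolation=cv2.INTER_CUBIC))
```

```text
[ 0.43124175 -0.07173167  0.12948572] [ 3.13827989e+00  1.79844026e-03 -1.38502090e+00] 10.95 [-0.41256882  0.10983672 -1.5868119 ] 0.039545302864455394
(array([ 0.118, -0.09 ,  2.037]), array([0.038, 0.021, 0.032]))
```

View pics/wrist6.png

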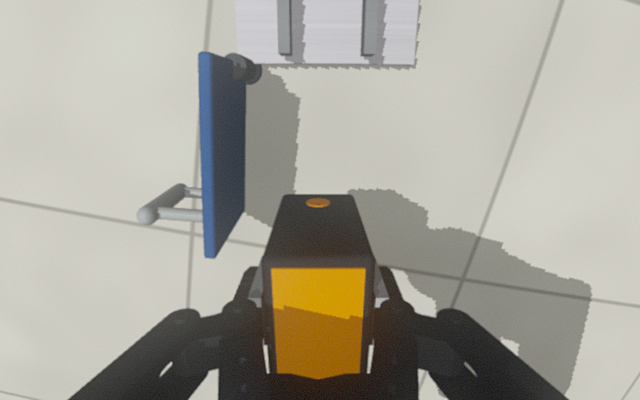

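View pics/tz6.png

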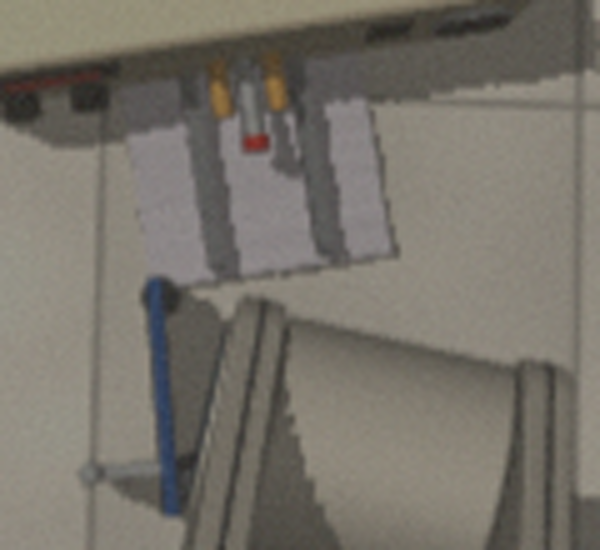

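View pics/scene6.png

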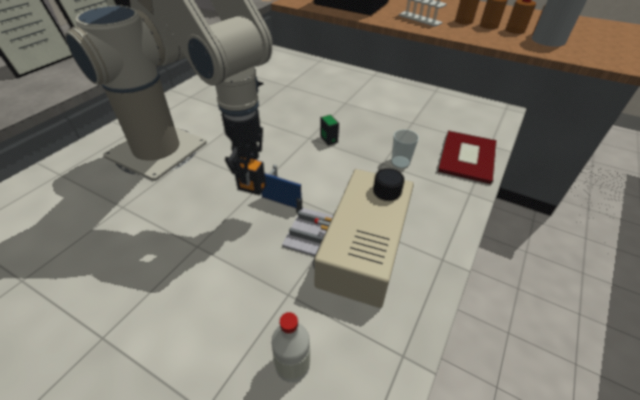

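The door is clear at left, running from (205,55) to (212,255). The rail ends are at (285,53) and (370,54), and the deck's front edge is at row 67. I'll refine the bay's lateral position from these.

Run:
```python
import cv2
im=cv2.imread("pics/wrist6.png")
cv2.imwrite("pics/wz6.png",cv2.resize(im[0:90,225:435],None,fx=3.8,fy=3.8,interpolation=cv2.INTER_CUBIC))
```

```text
(no output)
```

View pics/wz6.png

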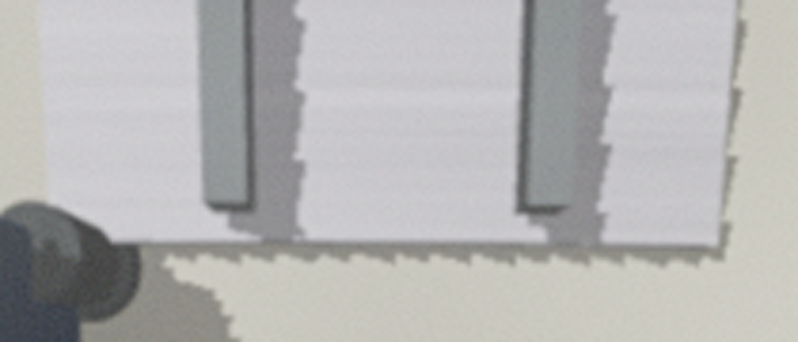

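Run:
```python
from h import *
from rig import observe
k=json.load(open("wrist6.json"))
cz=lambda a:(np.array(a)+.5)/3.8-.5+np.array((225,0))
W=cz([(207,204),(247,203),(527,207),(572,206),(719,244)])
X=[(-.055,.033,.03),(-.055,.025,.03),(-.055,-.025,.03),(-.055,-.033,.03),(-.06,-.065,.01)]
E=cz([(200,0),(244,0),(531,0),(581,0),(736,0)])
def f(p):
    r=(proj(k,P(p,X))-W).ravel()
    e=[]
    for (x,y,z),u in zip(X,E):
        # line point where it reaches row u
        xs=np.linspace(-.06,.06,61);q=proj(k,P(p,[(v,y,z) for v in xs]));o=np.argsort(q[:,1])
        e.append(np.interp(u[1],q[o,1],q[o,0])-u[0])
    return np.r_[r,e]
r=least_squares(f,PH,x_scale=[.01,.01,.01],diff_step=1e-4);p=r.x;print(p,np.round(r.fun,2))
import cv2
im=cv2.imread("pics/wrist6.png").astype(int)
# amber top corners by eye
s=observe()
cs=[(272,268),(364,268),(367,373),(274,373)]
ztop=s['tool_pos'][2]-.032+.075
w=np.array([back(k,c,ztop) for c in cs])[:,:2];print("amber",w.mean(0),[np.linalg.norm(w[i]-w[i-1]) for i in range(4)])
d=(w[0]-w[3])+(w[1]-w[2]);print("yaw",np.arctan2(d[1],d[0]),"tool yaw+pi/2",s['ee_rot'][2]+np.pi/2)
fm=(w[0]+w[1])/2
c,sn=np.cos(p[2]),np.sin(p[2]);Ri=np.array([[c,sn],[-sn,c]])
print("in bay frame: tcp",Ri@(s['tool_pos'][:2]-p[:2]),"amber",Ri@(w.mean(0)-p[:2]),"lead mid",Ri@(fm-p[:2]))
```

```text
[ 0.59167911 -0.0470853   0.18590331] [-1.12  0.16  0.16  0.36  0.35 -0.57  0.29 -0.21 -0.16  0.32 -0.86 -0.16
  1.16  0.26  0.05]
amber [ 0.4337995  -0.07151076] [np.float64(0.04711481234602151), np.float64(0.03129611039362239), np.float64(0.047208835854191646), np.float64(0.036450100392161615)]
yaw 0.2073389467996632 tool yaw+pi/2 0.1847111657543119
in bay frame: tcp [-0.16076443  0.00222636] amber [-0.15967397  0.00517698] lead mid [-0.13613368  0.00568166]
```

Request:
{"op": "jog_arm", "data": {"linear": [[0.05,0,0.6],[0.11,0,1.3],[0.11,0,1.85],[0.11,0,2.03],[0.11,-0.4,2.03],[0.11,-0.8,2.03],[0.11,-1.1,2.03],[0.11,-1.25,2.03],[0.11,-1.25,2.03]], "rot": [[0,0,0],[0,0,0],[0,0,0],[0,0,0],[0,0,0],[0,0,0],[0,0,0],[0,0,0],[0,0,0]]}}

```text
t: 11.85
tool_pos: [0.4854, -0.0703, 0.0499]
ee_rot: [-3.14, -0.001, -1.387]
contact_force: [0.2, 0.2, -3.0]
finger_gap: 0.0395
```

Run:
```python
from h import *
from rig import observe,vision
import cv2
s=observe();print(s['tool_pos'],s['ee_rot'],s['t'],s['contact_force'],s['finger_gap'])
for p in (PH,[.5917,-.0471,.186]):
  c,sn=np.cos(p[2]),np.sin(p[2]);print(np.array([[c,sn],[-sn,c]])@(s['tool_pos'][:2]-p[:2]))
for c in["wrist","scene"]:
    im=vision.camera(c);cv2.imwrite(f"pics/{c}7.png",im[:,:,::-1])
im=cv2.imread("pics/scene7.png");cv2.imwrite("pics/sz7.png",cv2.resize(im[120:270,210:370],None,fx=4,fy=4,interpolation=cv2.INTER_CUBIC)[:600])
```

```text
[ 0.48538492 -0.07030395  0.04991957] [-3.13952311e+00 -7.89835160e-04 -1.38741658e+00] 11.85 [ 0.15248458  0.16290264 -3.00321416] 0.03949058845991488
[-0.10985501 -0.00387724]
[-0.10877243 -0.00314294]
```

View pics/wrist7.png

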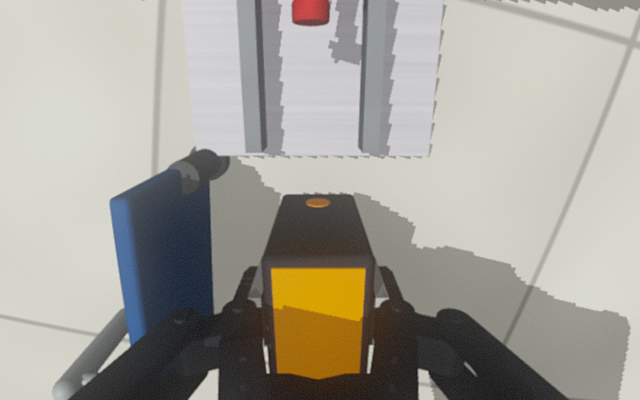

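View pics/sz7.png

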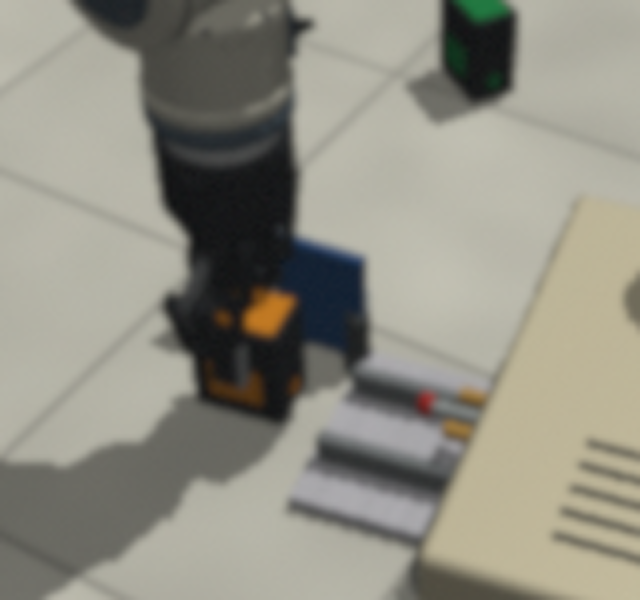

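Request:
{"op": "jog_arm", "data": {"linear": [[-0.03,0,0.05],[-0.06,0,0.11],[-0.06,-0.2,0.11],[-0.06,-0.4,0.11],[-0.06,-0.6,0.11],[-0.06,-0.8,0.11],[-0.06,-0.9,0.11],[-0.06,-0.9,0.11]], "rot": [[0,0,0],[0,0,0],[0,0,0],[0,0,0],[0,0,0],[0,0,0],[0,0,0],[0,0,0]]}}

```text
t: 12.62
tool_pos: [0.5201, -0.0608, 0.0452]
ee_rot: [-3.14, -0.001, -1.387]
contact_force: [0.2, -0.5, -3.5]
finger_gap: 0.0395
```

```bash
cat > look.py <<'E'
import sys
from h import *
from rig import observe,vision
import cv2
n=sys.argv[1]
s=observe();print(s['tool_pos'],s['ee_rot'],s['t'],s['contact_force'],s['finger_gap'])
for p in (PH,[.5917,-.0471,.186]):
  c,sn=np.cos(p[2]),np.sin(p[2]);R=np.array([[c,sn],[-sn,c]]);print(R@(s['tool_pos'][:2]-p[:2]),R@s['contact_force'][:2],s['ee_rot'][2]+np.pi/2-p[2])
for c in["wrist","scene","top"]:
    im=vision.camera(c);cv2.imwrite(f"pics/{c}{n}.png",im[:,:,::-1])
im=cv2.imread(f"pics/scene{n}.png");cv2.imwrite(f"pics/sz{n}.png",cv2.resize(im[120:270,210:370],None,fx=4,fy=4,interpolation=cv2.INTER_CUBIC)[:600])
E
python3 look.py 8
```

```text
[ 0.5201244  -0.06080873  0.04524048] [-3.14000328e+00 -5.21422255e-04 -1.38694355e+00] 12.6167 [ 0.17483089 -0.45845617 -3.52683781] 0.03946343895695247
[-0.07396765 -0.00086248] [ 0.08848161 -0.48261673] 0.0008527745061540082
[-0.0728762  -0.00023585] [ 0.08703336 -0.48288   ] -0.0021472254938459945
```

View pics/wrist8.png

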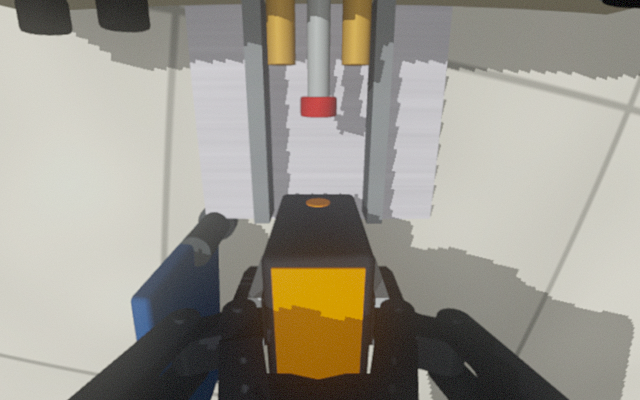

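View pics/sz8.png

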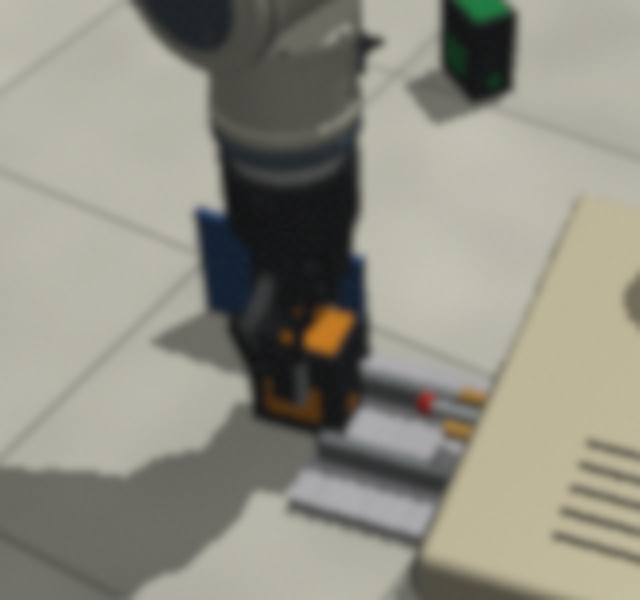

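The bay is now centred on the cartridge: rail inner edges at 270 and 367, plunger at 318, cartridge at 318. I advance until just short of the plunger.

Request:
{"op": "jog_arm", "data": {"linear": [[0,-0.1,0],[0,-0.25,0],[0,-0.4,0],[0,-0.55,0],[0,-0.7,0],[0,-0.8,0],[0,-0.9,0],[0,-0.9,0]], "rot": [[0,0,0],[0,0,0],[0,0,0],[0,0,0],[0,0,0],[0,0,0],[0,0,0],[0,0,0]], "grip_force": 80}}

```text
t: 13.43
tool_pos: [0.5549, -0.0542, 0.0451]
ee_rot: [-3.141, -0.0, -1.387]
contact_force: [-0.5, 0.2, -3.2]
finger_gap: 0.0395
```

```bash
python3 look.py 9
```

```text
[ 0.55490492 -0.05422517  0.04513598] [-3.14067344e+00 -2.60597733e-04 -1.38714653e+00] 13.4333 [-0.51006582  0.22946902 -3.17085785] 0.03949892043395446
[-0.03856981 -0.00071822] [-0.45979     0.31845931] 0.000649800271699974
[-0.03747809 -0.00019778] [-0.45883255  0.31983725] -0.0023501997283000287
```

View pics/wrist9.png

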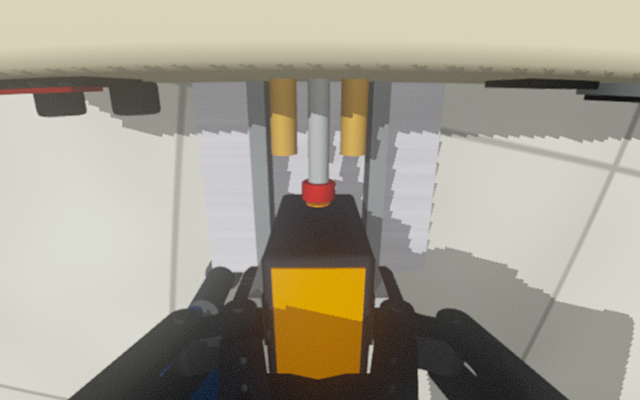

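Request:
{"op": "jog_arm", "data": {"linear": [[0,-0.08,0],[0,-0.16,0],[0,-0.24,0],[0,-0.32,0],[0,-0.4,0],[0,-0.45,0],[0,-0.5,0],[0,-0.5,0]], "rot": [[0,0,0],[0,0,0],[0,0,0],[0,0,0],[0,0,0],[0,0,0],[0,0,0],[0,0,0]]}}

```text
t: 14.25
tool_pos: [0.5727, -0.0508, 0.0448]
ee_rot: [3.139, 0.0, -1.387]
contact_force: [-6.0, -2.0, 0.0]
finger_gap: 0.0393
```

```bash
python3 look.py 10
```

```text
[ 0.57274213 -0.05076128  0.04480354] [ 3.13942625e+00  3.88164539e-04 -1.38731220e+00] 14.25 [-6.0429276  -2.04079152  0.02757209] 0.03934918434875954
[-0.02040008 -0.00055819] [-6.31340771 -0.907021  ] 0.00048412732193164887
[-1.93079572e-02 -9.22629199e-05] [-6.31610036 -0.88807673] -0.002515872678068354
```

View pics/wrist10.png

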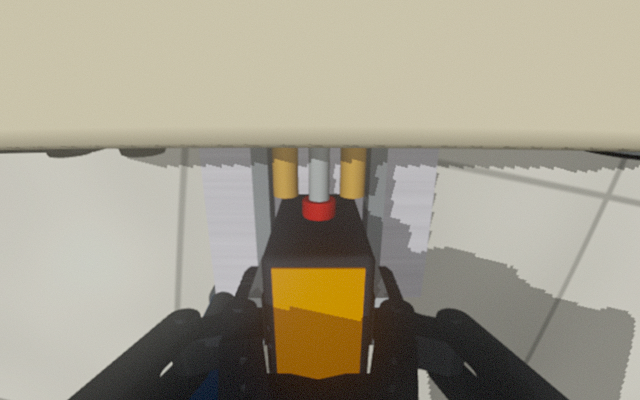

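The plunger (318,208) meets the end face between the posts at about 6.3 N, so roughly 9 mm remain. I continue slowly.

Request:
{"op": "jog_arm", "data": {"linear": [[0,-0.04,0],[0,-0.08,0],[0,-0.12,0],[0,-0.16,0],[0,-0.2,0],[0,-0.2,0],[0,-0.2,0]], "rot": [[0,0,0],[0,0,0],[0,0,0],[0,0,0],[0,0,0],[0,0,0],[0,0,0]]}}

```text
t: 14.98
tool_pos: [0.5795, -0.0494, 0.0446]
ee_rot: [3.137, 0.001, -1.387]
contact_force: [-8.1, -2.6, 1.2]
finger_gap: 0.0393
```

```bash
python3 look.py 11
```

```text
[ 0.57948593 -0.04941966  0.04461146] [ 3.13749662e+00  7.28310794e-04 -1.38733315e+00] 14.9833 [-8.07385674 -2.56547792  1.23838121] 0.039278549842183104
[-0.01352475 -0.00046621] [-8.40590734 -1.0533572 ] 0.00046317895384923036
[-1.24323746e-02 -2.09141038e-05] [-8.40902958 -1.02813478] -0.0025368210461507723
```

Request:
{"op": "jog_arm", "data": {"linear": [[0,-0.02,0],[0,-0.04,0],[0,-0.06,0],[0,-0.08,0],[0,-0.1,0],[0,-0.12,0],[0,-0.12,0],[0,-0.12,0]], "rot": [[0,0,0],[0,0,0],[0,0,0],[0,0,0],[0,0,0],[0,0,0],[0,0,0],[0,0,0]]}}

```text
t: 15.8
tool_pos: [0.5823, -0.0487, 0.0443]
ee_rot: [3.134, 0.001, -1.387]
contact_force: [-12.8, -4.1, 4.2]
finger_gap: 0.0393
```

```bash
python3 look.py 12
```

```text
[ 0.58226838 -0.04869574  0.0442597 ] [ 3.13379227e+00  1.42845847e-03 -1.38743467e+00] 15.8 [-12.83326421  -4.13501229   4.20522957] 0.03928514591868929
[-0.01065702 -0.00026072] [-13.3714674   -1.73056539] 0.000361653395918593
[-0.00956404  0.00017597] [-13.37659892  -1.69044326] -0.0026383466040814096
```

View pics/wrist12.png

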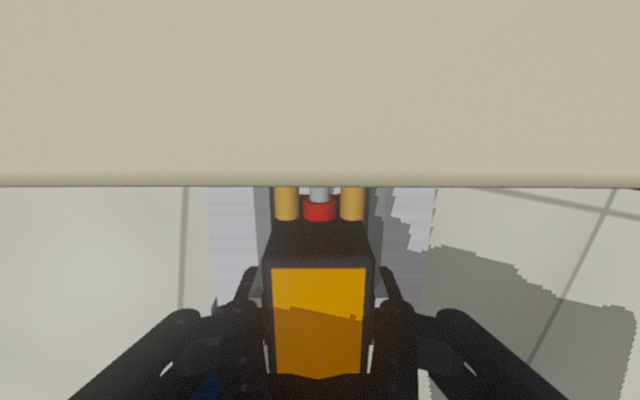

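Contact with the posts: force rose to 13.4 N against about 9 N of spring, and the posts reach the face at (286,218) and (351,218). I press slightly more for margin.

Request:
{"op": "jog_arm", "data": {"linear": [[0,-0.02,0],[0,-0.04,0],[0,-0.06,0],[0,-0.08,0],[0,-0.1,0],[0,-0.1,0],[0,-0.1,0],[0,-0.1,0],[0,-0.1,0]], "rot": [[0,0,0],[0,0,0],[0,0,0],[0,0,0],[0,0,0],[0,0,0],[0,0,0],[0,0,0],[0,0,0]]}}

```text
t: 16.7
tool_pos: [0.5822, -0.0483, 0.0434]
ee_rot: [3.126, 0.003, -1.388]
contact_force: [-22.1, -7.6, 9.3]
finger_gap: 0.0391
```

```bash
python3 look.py 13
```

```text
[ 0.58218975 -0.04831294  0.04344092] [ 3.12586539e+00  2.91847028e-03 -1.38751852e+00] 16.7 [-22.05045982  -7.63308456   9.25453465] 0.03906095907781757
[-0.01066467  0.00012999] [-23.07133613  -3.49287949] 0.00027780564798868257
[-0.00957053  0.00056671] [-23.08171093  -3.42364987] -0.00272219435201132
```

View pics/wrist13.png

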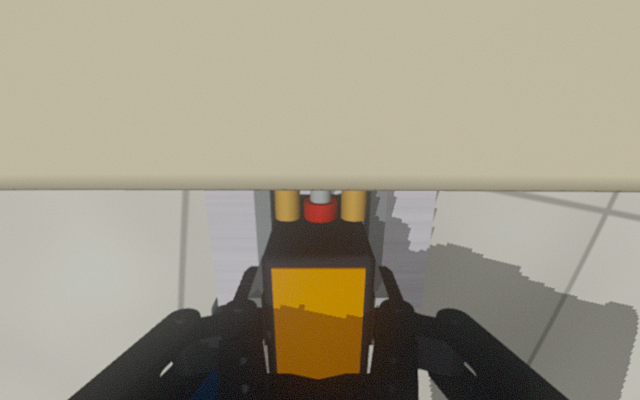

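View pics/sz13.png

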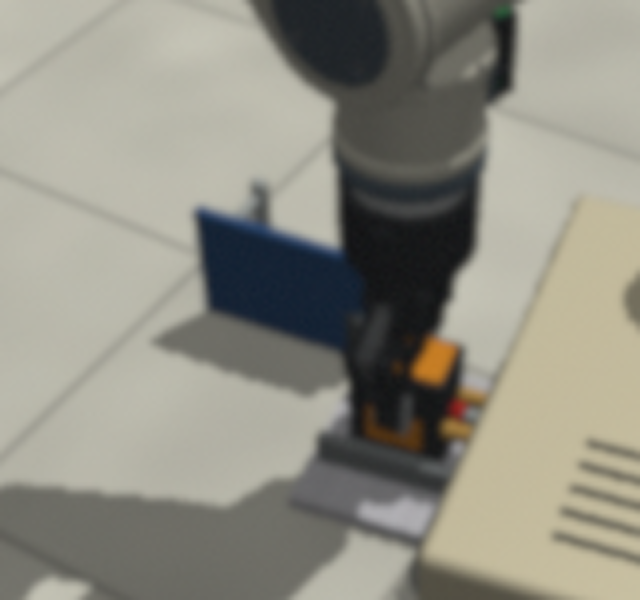

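View pics/top13.png

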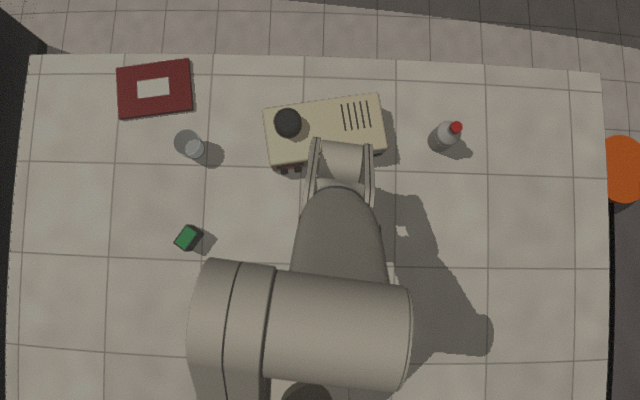

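The TCP stopped advancing while force rose to 23 N, so the cartridge is hard on the stops with about 13 N beyond the spring. The door is open and the other objects haven't moved. I'll hold briefly to check it's at rest.

Request:
{"op": "jog_arm", "data": {"linear": [[0,0,0],[0,0,0],[0,0,0],[0,0,0],[0,0,0],[0,0,0]], "rot": [[0,0,0],[0,0,0],[0,0,0],[0,0,0],[0,0,0],[0,0,0]]}}

```text
t: 17.35
tool_pos: [0.5822, -0.0483, 0.0435]
ee_rot: [3.126, 0.003, -1.387]
contact_force: [-22.5, -8.0, 8.4]
finger_gap: 0.0392
```

Run:
```python
from rig import observe,ticket
s=observe();print(abs(s['qd']).max(),s['contact_force'])
print(ticket.finish_job());s=observe();print(s['t'],s['tool_pos'],s['contact_force'],s['finger_gap'])
```

```text
0.0018220477403951363 [-22.45001809  -7.98249121   8.40084903]
the job is handed in; nothing more can be done
None
the job is handed in; nothing more can be done
```

I opened the guard door by its handle to an estimated 1.6 rad. I then gripped the amber cartridge across its width, passed it in upright between the rails, and pressed it against the plunger until it sat on the brass stops. The job was handed in at about 17.4 s with the gripper still holding it there; no verdict was reported.

**Last checks**
- **Pressed home:** about 23 N push along the bay, of which roughly 9 N is the spring. That leaves an estimated 13 to 14 N on the stops. The tool stopped advancing while the force was still rising.
- **Hold:** finger gap 39 mm on the 40 mm cartridge, and the arm at rest (joint speeds under 0.002 rad/s).
- **Alignment:** yaw within about 3 mrad of the bay axis, and tool tilt about 0.016 rad.
- **Height:** underside just above the deck, at about 11 mm.
- **Surroundings:** the door is clearly wide open in the last scene picture. The green cartridge, beaker and bottle look unmoved in the last top picture.

**What disagreed:** during the approach, the calibrated wrist-camera estimate and the picture symmetry differed by about 3 mm sideways. I followed the pictures closer in, after which the rails and plunger were centred on the cartridge. I could not measure the door angle, plunger travel or stop force directly; those figures come from the arm's motion, the wrist force and the images.

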